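Bolt the walnut chest in the violin workshop

TASK

Lock the dark walnut chest on the violin maker's bench: slide its brass barrel bolt fully home into its keeper and let go. Leave the black steel bolt on the pale chest as it is, and do not shift or tip the amber varnish jar.

Things in the scene. Friction and masses are not known exactly. Their poses are not given: they have to be found in the camera images.
- brass_bolt (a joint): Travel (m) of the brass barrel bolt on top of the dark walnut chest (260 x 170 mm, 90 mm high, fixed, lid shut): 0 drawn back, 0.060 home at its stop, rod end 30 mm into the keeper arch past the lid's seam. Starts at 0 to 0.012. Slides level, friction 2 N, no spring, stays where left. Rod 13 mm thick, 178 mm long, mid-top along the chest; guides and keeper 32 mm wide, 22 mm above the top.
- brass_bolt_knob (a point): Grip point on the axis of that bolt's upright round brass knob, 46 mm above the chest's top (136 mm above the bench). Knob 18 mm in diameter, from 26 to 60 mm above the top; all else there is 22 mm high or lower. Moves with the bolt. x axis: level, the way the bolt slides home; y: level, across it; z: up. The knob stays 5 mm or more clear of the guides.
- black_bolt_knob (a point): The same point, with the same axes, on the knob of an equal bolt of dark steel on the other chest, of pale wood and the same size. Also nearly drawn back; to be left as it is. Either chest may be on the left or the right, each turned up to 45 degrees either way from its bolt pointing straight away from the robot (+x).
- varnish_jar: Loose upright jar of amber glass with a white cap and a pale label, 64 mm in diameter, 85 mm high, 0.2 to 0.4 kg, on the bench ahead of the robot, between the far ends of the chests. Origin at the centre of its underside, z up along its axis.
Things that resemble listed ones, but are neither listed nor needed, are in the scene too. There is more than one size of the varnish_jar; the one meant has the size given above.

How it is judged:
At the end, for the whole second after the job is handed in: The brass bolt is home (within 12 mm of the end of its 60 mm travel) and at rest; the black bolt is within 10 mm of where it started; the varnish jar is upright (within 0.2 rad) and within 30 mm of where it started (value of joint brass_bolt above 0.048 m and velocity of joint brass_bolt between -0.01 and 0.01 m/s and distance of black_bolt_knob from where it was at the start of the episode below 0.01 m and distance of varnish_jar from where it was at the start of the episode below 0.03 m and angle between varnish_jar's own z axis and vertical below 0.2 rad); the robot touches nothing.
It fails at once if the black bolt is slid more than 10 mm (distance of black_bolt_knob from where it was at the start of the episode above 0.01 m).
It fails at once if the varnish jar is shifted more than 30 mm (distance of varnish_jar from where it was at the start of the episode above 0.03 m).
It fails at once if the varnish jar is tipped by more than 0.35 rad (angle between varnish_jar's own z axis and vertical above 0.35 rad).
It also fails if it takes over 32 s, if anything falls off the work surface, if the arm or the gripper's body presses on something with over 40 N, if the wrist force passes 120 N, or if a joint passes its speed limit or range.

ROBOT

A 7-joint arm with a two-finger parallel gripper is mounted at the origin on the work surface. World frame = base frame: x ahead of the robot, y to its left, z up, the work surface at z = 0. Lengths are in m, angles in rad, forces in N, time in s.
With the tool pointing down it reaches from about 0.4 to 0.925 m from the base axis. Payload 4.1 kg.
Tool frame: the origin (TCP) lies on the centre line of the jaws, within the pads' length; the fingertips stand 22 mm ahead of it and the grasp point (between the pads) lies 3 mm ahead of it; z points along the fingers, y is the direction in which the jaws open and shut (so a half turn about z gives the same grasp; the last joint's range is limited). The gripper opens to 85 mm and grips with 20 to 120 N. Pads are 22 mm wide; open, the fingers measure 114 mm over their backs; the gripper's body (76 mm by 85 mm) begins 54 mm behind the grasp point. The pads swing forward as they close: fully open they stand 13 mm farther back than shut.
Start: joints at [-0.099, 0.398, 0.045, 1.537, -0.019, 1.207, -0.051], TCP at [0.65, 0, 0.253] pointing down, gripper open.
Joint ranges: [-2.82, 2.82], [-0.49, 2.23], [-1.37, 1.46], [0, 2.46], [-1.36, 4.5], [0.23, 2], [-2.94, 2.94]. Speed limits (rad/s): [2.57, 2.57, 3.14, 3.14, 3.14, 3.14, 3.14].

INTERFACE

Orientations are given as a unit quaternion [w, x, y, z].
In Python, from plant import env gives the robot as it stands.
- The arm moves only by the tool jog_arm, never from a script. Its argument "moves" is a list of rows, each a list of 4 numbers: the shift along the tool's x, y, z in cm, then the turn about the tool's z in degrees. A call has exactly 8 rows; each row is the pose to reach, as a shift and turn from the pose commanded when the call began, along the tool's axes at that moment; what a row does not reach only later rows make up. A row lasts 1/10 s, in which the tool goes at most 50 mm and 8.59 degrees, less where a joint would pass 70% of its speed; a pose out of reach is approached as far as the arm can. A call with a gripper value outside its range is refused whole. "fingers" is the closure, from 0 (fully open) to 1 (shut), set as the call begins (left out, the last holds). The fingers move at their own pace and stop on an object; the grip force is fixed at half the most. Time passes only in rows, so rows that repeat a pose let the fingers close, or fill a call up. It gives the time, the measured TCP pose, the force and the opening at its end, in the units of the state.
- env.get_state(): the state, without advancing time (a new reading comes with each control period).
- env.read_camera(name): name is "scene" or "side" or "wrist"; returns a dict with "image" (384x512x3 uint8, blue, green, red), "K" (3x3 intrinsics, pixels), "rvec" (rotation vector, rad) and "tvec" (3), from world to camera coordinates, as OpenCV has them; the wrist camera has in their place "tool_from_camera" (4x4, takes a point from camera to tool coordinates, whose origin is the TCP and whose axes are the flange's). Camera axes: x right, y down, z forward; pixel columns grow to the right and rows downward; lengths in m; the calibration is good to about 2 mm. A picture is of the moment at which its call begins: read the wrist's pose just before it. There is no depth.
- env.close_job(): hands the job in, once; it reports no verdict.
The state is a dict: "clock": time; "joint_positions": joint angles; "qd": joint speeds; "joint_torque": joint torques, N m; "ee_pos": TCP position; "eef_rot": TCP orientation; "wrist_force": force on the tool from outside, world axes, zero at the start; "moment": the same for the moment, N m; "gripper_width": finger opening in m.
Only numpy, scipy, OpenCV 4.12 (cv2) and the standard library are available. Lean on these libraries where they do the work, as an engineer would, in place of code of your own. Each camera call takes 0.05 s, during which the arm holds its last target.

## Working session

There is one attempt and no reset: what is moved stays moved. The work goes in short steps, Python scripts to look and compute and a tool call to move; the robot and the scene stay as the last step left them, time stands still between calls to the robot, and variables do not carry over. Pictures are saved under pics/ and viewed, and the job is handed in when it is done.

Besides the shell and the picture viewer there is one more tool, called after ">>>" in YAML: its name, and indented under it one key for each argument. jog_arm: Moves the arm, as the interface text tells. Its arguments: {"type":"object","properties":{"moves":{"type":"array","items":{"type":"array","items":{"type":"number"}}},"fingers":{"type":"number"}},"required":["moves"]}

```bash
mkdir -p pics; ls
python3 - <<'E'
from plant import env
import cv2,numpy as np,pickle
s=env.get_state();print(s)
d={}
for n in ["scene","side","wrist"]:
    r=env.read_camera(n);d[n]=r;cv2.imwrite(f"pics/{n}0.png",r["image"])
    print(n,r["K"].tolist(),r.get("rvec"),r.get("tvec"),r.get("tool_from_camera"))
pickle.dump((s,d),open("d0.pkl","wb"))
cv2.imwrite("pics/both0.png",np.vstack([d["scene"]["image"]]))
E
```

```text
pics
{'clock': 0.0, 'joint_positions': array([-0.09897705,  0.39917649,  0.04501045,  1.53789362, -0.01867539,
        1.20686366, -0.05069539]), 'qd': array([-0.00090549, -0.00078997,  0.00222551, -0.00047945, -0.00015288,
       -0.00250411,  0.00139842]), 'joint_torque': array([-9.65094187e-04, -4.75129580e+01,  1.36406265e+00, -2.54227209e+01,
        1.14684159e-02,  9.53188282e-03,  3.56541250e-05]), 'ee_pos': array([6.49412841e-01, 1.64339345e-05, 2.52266900e-01]), 'eef_rot': array([-6.25096685e-04,  7.07062657e-01,  7.07150251e-01, -7.28873078e-04]), 'wrist_force': array([ 0.12749514, -0.24371091, -1.0507139 ]), 'moment': array([-0.00150265, -0.00637245,  0.02662936]), 'gripper_width': 0.08578717003475352}
scene [[452.04304724327227, 0.0, 253.18333026267743], [0.0, 452.04304724327227, 190.43477558305813], [0.0, 0.0, 1.0]] [ 1.24422062  2.33319624 -0.92911091] [ 0.36883839 -0.31212096  1.51909879] None
side [[365.089978768966, 0.0, 255.8021087709319], [0.0, 365.089978768966, 190.39615654023993], [0.0, 0.0, 1.0]] [ 0.96485779 -2.52383173  1.0111859 ] [0.48553065 0.39703603 0.54564822] None
wrist [[264.75194373705256, 0.0, 258.34688144490633], [0.0, 264.75194373705256, 187.2257689002449], [0.0, 0.0, 1.0]] None None [[-3.19410088e-04 -9.55525460e-01 -2.94908448e-01  7.58910419e-02]
 [ 9.99999928e-01 -2.45419097e-04 -2.87905858e-04  3.67662475e-04]
 [ 2.02725212e-04 -2.94908519e-01  9.55525470e-01 -1.20528225e-01]
 [ 0.00000000e+00  0.00000000e+00  0.00000000e+00  1.00000000e+00]]
```

View pics/scene0.png

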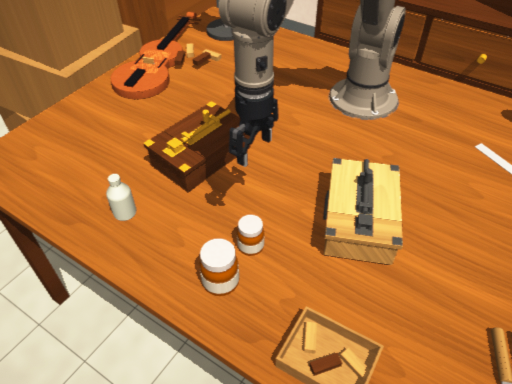

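View pics/side0.png

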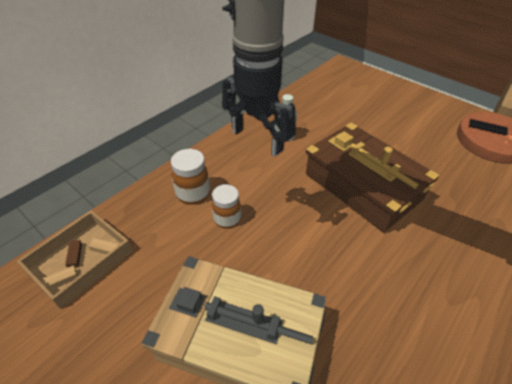

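View pics/wrist0.png

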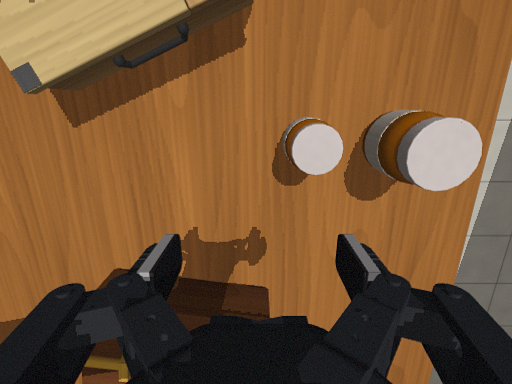

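The dark walnut chest with the brass bolt is at about (205,140) in the scene view and (370,175) in the side view. The pale chest is at (365,210) and (240,325). The two jars are at (218,268) and (250,235) in the scene view. I'll check enlarged crops of the bolt.

Run:
```python
import cv2,numpy as np,pickle
s,d=pickle.load(open("d0.pkl","rb"))
a=d["scene"]["image"][95:195,135:265]; b=d["side"]["image"][115:235,295:445]
a=cv2.resize(a,(780,600),interpolation=cv2.INTER_CUBIC);b=cv2.resize(b,(750,600),interpolation=cv2.INTER_CUBIC)
cv2.imwrite("pics/ca.png",a);cv2.imwrite("pics/cb.png",b)
```

```text
(no output)
```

View pics/ca.png

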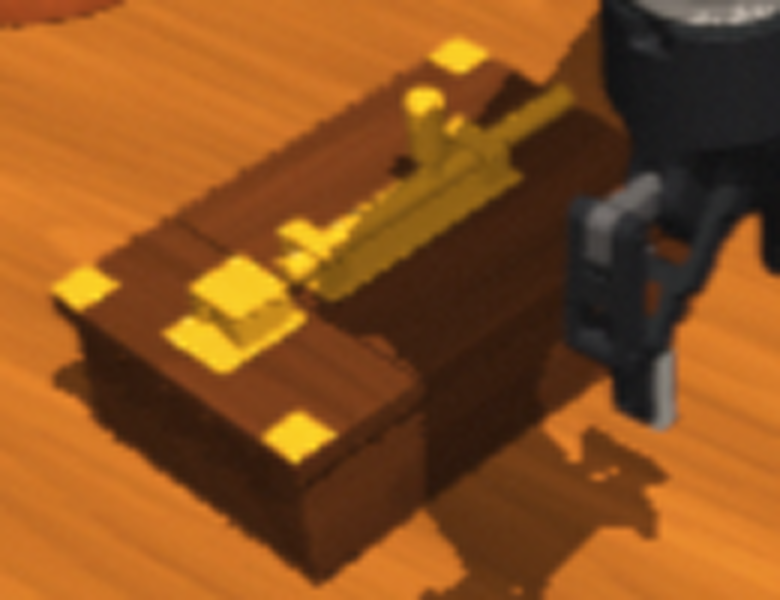

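View pics/cb.png

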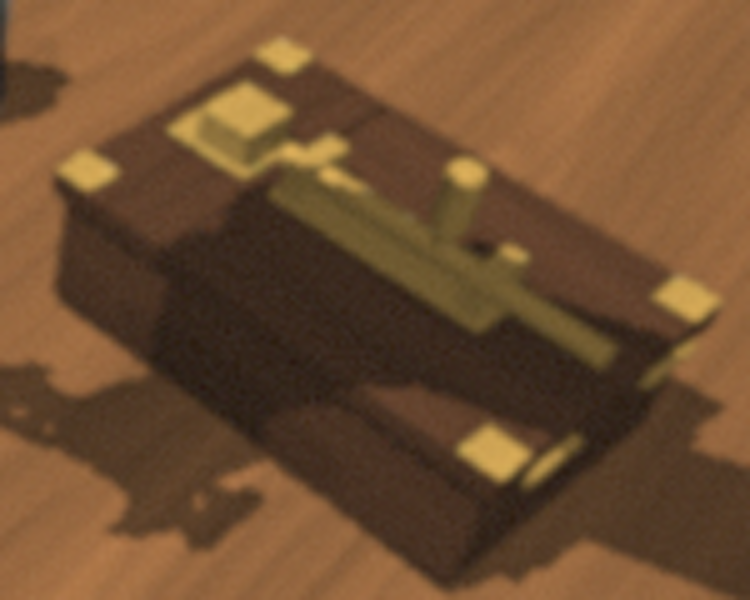

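```bash
cat > h.py <<'E'
import cv2,numpy as np,pickle
def ray(c,p):
    R=cv2.Rodrigues(np.array(c["rvec"],float))[0];t=np.array(c["tvec"],float).ravel()
    v=R.T@np.linalg.inv(c["K"])@np.array([*p,1.]);return -R.T@t,v/np.linalg.norm(v)
def plane(c,p,z):
    o,v=ray(c,p);return o+v*(z-o[2])/v[2]
def tri(c1,p1,c2,p2):
    o1,v1=ray(c1,p1);o2,v2=ray(c2,p2)
    s=np.linalg.lstsq(np.c_[v1,-v2],o2-o1,rcond=None)[0]
    a=o1+v1*s[0];b=o2+v2*s[1];return (a+b)/2,np.linalg.norm(a-b)
def wplane(r,p,z,T):
    Tc=T@r["tool_from_camera"];v=Tc[:3,:3]@np.linalg.inv(r["K"])@np.array([*p,1.]);o=Tc[:3,3]
    return o+v*(z-o[2])/v[2]
def pose(s):
    from scipy.spatial.transform import Rotation as Ro
    T=np.eye(4);w,x,y,z=s["eef_rot"];T[:3,:3]=Ro.from_quat([x,y,z,w]).as_matrix();T[:3,3]=s["ee_pos"];return T
E
python3 - <<'E'
from h import *
np.set_printoptions(precision=4,suppress=True)
s,d=pickle.load(open("d0.pkl","rb"));S,D=d["scene"],d["side"]
f=lambda p:(np.array(p)+.5)/6+[134.5,94.5]
g=lambda p:(np.array(p)+.5)/5+[294.5,114.5]
for n,a,b,z in [("knobtop",(424,99),(467,173),.15),("A",(84,288),(284,57),.09),("B",(298,437),(88,171),.09),("C",(458,56),(686,300),.09),("keepertop",(238,287),(247,110),.112),("rodend",(572,95),(610,350),.102)]:
    print(n,tri(S,f(a),D,g(b)),plane(S,f(a),z),plane(D,g(b),z))
print(plane(D,g((494,452)),.09))
for n,a,b in [("bigcap",(217.5,252),(188,160)),("smallcap",(251,224),(226,195)),("blackknob",(368,168),(259,311))]:
    print(n,tri(S,a,D,b))
T=pose(s);print(T)
E
```

```text
knobtop (array([ 0.4989, -0.2644,  0.1482]), np.float64(0.0009372095255736202)) [ 0.5011 -0.2621  0.15  ] [ 0.4983 -0.2628  0.15  ]
A (array([ 0.6365, -0.3594,  0.0896]), np.float64(0.0016195791503615048)) [ 0.6374 -0.3579  0.09  ] [ 0.6364 -0.3602  0.09  ]
B (array([ 0.6583, -0.2143,  0.0901]), np.float64(0.0016171700549364996)) [ 0.6587 -0.2134  0.09  ] [ 0.6586 -0.2156  0.09  ]
C (array([ 0.4034, -0.3244,  0.0898]), np.float64(0.0007230595243562524)) [ 0.4039 -0.3237  0.09  ] [ 0.4033 -0.3247  0.09  ]
keepertop (array([ 0.6148, -0.2819,  0.1113]), np.float64(0.0013432199288367)) [ 0.6159 -0.2804  0.112 ] [ 0.6146 -0.2821  0.112 ]
rodend (array([ 0.4124, -0.2481,  0.1059]), np.float64(0.0061329802074134385)) [ 0.4111 -0.2475  0.102 ] [ 0.413  -0.2572  0.102 ]
[ 0.4252 -0.1812  0.09  ]
bigcap (array([0.8329, 0.0275, 0.1094]), np.float64(0.0006507063418983183))
smallcap (array([0.7117, 0.0299, 0.0814]), np.float64(0.0021926145712558636))
blackknob (array([0.4636, 0.2012, 0.1494]), np.float64(0.0059732207292047465))
[[-0.0001  1.     -0.0019  0.6494]
 [ 1.      0.0001 -0.0001  0.    ]
 [-0.0001 -0.0019 -1.      0.2523]
 [ 0.      0.      0.      1.    ]]
```

The knob top triangulates to z≈0.148 m (0.150 expected). It lies on the chest's midline at about (0.4995, -0.2635), and the bolt points at about -8.4°. There are two jars: the one at scene (251,224) has its cap top at 81 mm, so it is the listed 85 mm one. The one at (217,252) has its cap top at 109 mm, so it is a lookalike. Only the dark chest (scene 205,140) carries a brass bolt, and the crop confirmed that. Next I move above the knob.

>>> jog_arm:
  moves:
    - [-3.3,-1.9,0,1]
    - [-6.6,-3.8,0,2]
    - [-9.9,-5.6,0,3.2]
    - [-13.2,-7.5,0,4.2]
    - [-16.5,-9.4,0,5.3]
    - [-19.8,-11.3,0,6.3]
    - [-23.1,-13.2,0,7.4]
    - [-26.35,-15,0,8.4]
  fingers: 0

```text
clock: 0.95
ee_pos: [0.4988, -0.2647, 0.2531]
eef_rot: [-0.0, 0.757, 0.653, -0.0]
wrist_force: [0.6, 0.2, 0.0]
gripper_width: 0.0855
```

Run:
```python
from h import *
from plant import env
s=env.get_state();S=env.read_camera("scene");D=env.read_camera("side")
r=env.read_camera("wrist");s=env.get_state();print(s["clock"],s["ee_pos"],pose(s)[:3,:3].round(4),s["wrist_force"])
pickle.dump((s,dict(scene=S,side=D,wrist=r)),open("d1.pkl","wb"))
cv2.imwrite("pics/w1.png",r["image"]);cv2.imwrite("pics/sd1.png",cv2.resize(D["image"],(768,576)))
```

```text
1.1 [ 0.49797063 -0.26655663  0.25325508] [[ 1.522e-01  9.883e-01 -7.000e-04]
 [ 9.883e-01 -1.522e-01 -9.000e-04]
 [-1.000e-03 -6.000e-04 -1.000e+00]] [ 0.48465188  1.08219465 -0.91111728]
```

View pics/w1.png

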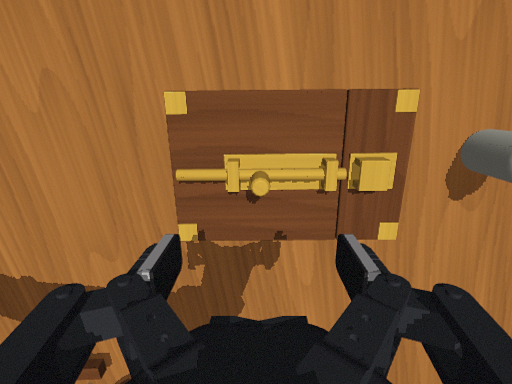

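View pics/sd1.png

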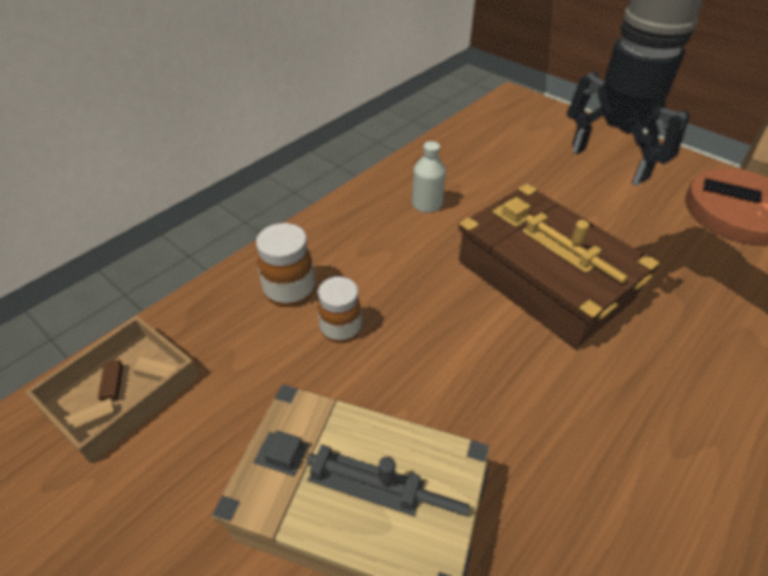

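The wrist view shows the knob top at about (261,182), bolt along +image x, keeper at (372,173). I'll project it at z=0.150, using the exact pixel of the knob's top face.

Run:
```python
from h import *
s,d=pickle.load(open("d1.pkl","rb"));r=d["wrist"];S=d["scene"];D=d["side"]
T=pose(s)
for n,p,z in [("knobtop",(260,187),.15),("A",(175.5,103),.09),("B",(407,101),.09),("C",(188,232),.09),("D",(388,231),.09)]:
    print(n,wplane(r,p,z,T).round(4))
cv2.imwrite("pics/w1c.png",cv2.resize(r["image"][140:220,160:300],None,fx=5,fy=5,interpolation=2))
cv2.imwrite("pics/s1c.png",cv2.resize(S["image"][95:195,135:265],(780,600),interpolation=2))
```

```text
knobtop [ 0.5006 -0.2599  0.15  ]
A [ 0.4264 -0.1764  0.09  ]
B [ 0.66   -0.2104  0.09  ]
C [ 0.4055 -0.3204  0.09  ]
D [ 0.6395 -0.3551  0.09  ]
```

View pics/w1c.png

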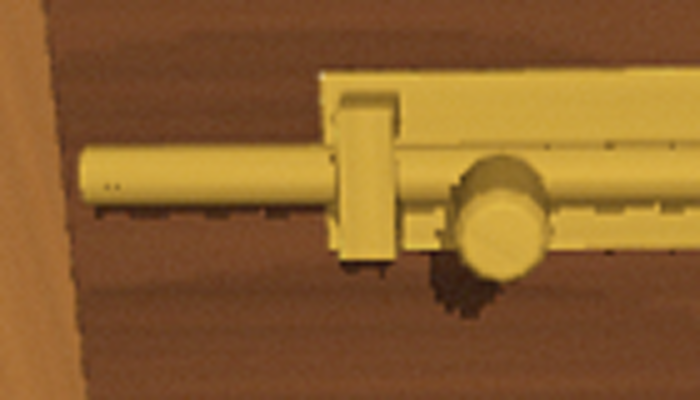

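View pics/s1c.png

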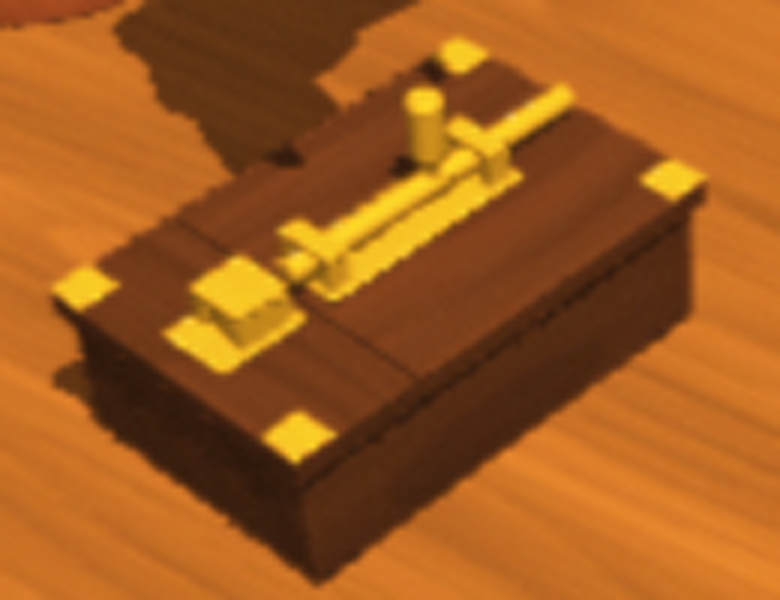

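The wrist view agrees: knob at (0.5006, -0.2600), axis -8.3°. I take (0.500, -0.262). I'll lower 11.1 cm so the tips stay about 8 mm above the guides.

>>> jog_arm:
  moves:
    - [0.2,0.1,1.5,-0.3]
    - [0.3,0.1,3.2,-0.3]
    - [0.3,0.1,5,-0.3]
    - [0.3,0.1,6.7,-0.3]
    - [0.3,0.1,8.4,-0.3]
    - [0.3,0.1,10,-0.3]
    - [0.3,0.1,11.1,-0.3]
    - [0.3,0.1,11.1,-0.3]
  fingers: 0

```text
clock: 1.9
ee_pos: [0.501, -0.259, 0.1406]
eef_rot: [-0.002, 0.755, 0.656, -0.001]
wrist_force: [-0.8, 0.6, 0.4]
gripper_width: 0.0856
```

Run:
```python
from h import *
from plant import env
D=env.read_camera("side");r=env.read_camera("wrist");s=env.get_state();print(s["clock"],s["ee_pos"],s["wrist_force"])
cv2.imwrite("pics/m2.png",np.hstack([cv2.resize(r["image"],(400,300)),cv2.resize(D["image"][60:240,290:470],(400,300))]))
```

```text
2.0 [ 0.50206897 -0.26019652  0.14257039] [-0.34802863 -0.27951114 -0.1656423 ]
```

View pics/m2.png

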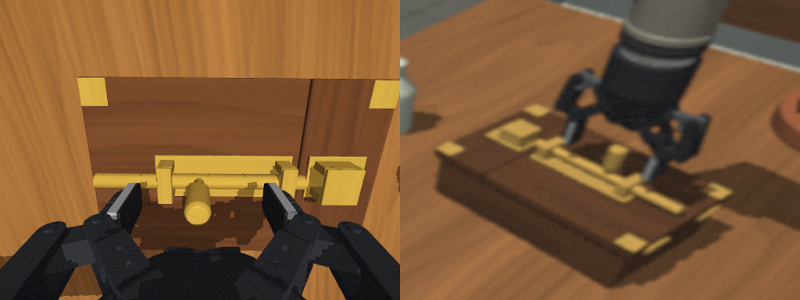

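The knob (197,213 in the left half) stands between the pads at (122,203) and (278,203), so I close on it.

>>> jog_arm:
  moves:
    - [0,0,0,0]
    - [0,0,0,0]
    - [0,0,0,0]
    - [0,0,0,0]
    - [0,0,0,0]
    - [0,0,0,0]
    - [0,0,0,0]
    - [0,0,0,0]
  fingers: 1

```text
clock: 2.8
ee_pos: [0.5015, -0.2608, 0.1428]
eef_rot: [0.0, 0.755, 0.655, 0.0]
wrist_force: [-2.0, 1.5, 5.6]
gripper_width: 0.0162
```

Run:
```python
from h import *
from plant import env
D=env.read_camera("side");r=env.read_camera("wrist");s=env.get_state();print(s["clock"],s["ee_pos"],s["wrist_force"],s["gripper_width"])
cv2.imwrite("pics/m3.png",np.hstack([cv2.resize(r["image"],(400,300)),cv2.resize(D["image"][60:240,290:470],(400,300))]))
```

```text
2.9 [ 0.50153901 -0.26073408  0.14274631] [-2.0800159   0.86736766  5.01579955] 0.016082341684274033
```

View pics/m3.png

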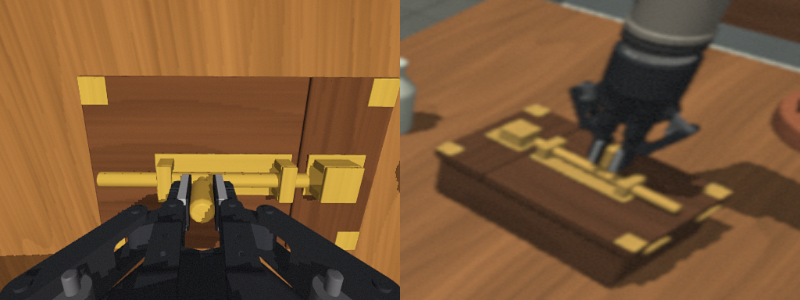

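The grip is at 16 mm on the 18 mm knob. Sliding along tool +y (bolt direction).

>>> jog_arm:
  moves:
    - [0,0.4,0,0]
    - [0,1.0,0,0]
    - [0,1.7,0,0]
    - [0,2.4,0,0]
    - [0,3.1,0,0]
    - [0,3.8,0,0]
    - [0,4.4,0,0]
    - [0,4.7,0,0]

```text
clock: 3.7
ee_pos: [0.5485, -0.2677, 0.1428]
eef_rot: [0.0, 0.755, 0.655, -0.0]
wrist_force: [-2.5, 0.1, 4.8]
gripper_width: 0.0162
```

>>> jog_arm:
  moves:
    - [0,0,0,0]
    - [0,0.1,0,0]
    - [0,0.2,0,0]
    - [0,0.3,0,0]
    - [0,0.4,0,0]
    - [0,0.4,0,0]
    - [0,0.4,0,0]
    - [0,0.4,0,0]

```text
clock: 4.5
ee_pos: [0.5503, -0.268, 0.1427]
eef_rot: [-0.001, 0.756, 0.655, -0.001]
wrist_force: [-5.0, 2.2, 8.9]
gripper_width: 0.0162
```

Run:
```python
from h import *
from plant import env
D=env.read_camera("side");r=env.read_camera("wrist");s=env.get_state();print(s["clock"],s["ee_pos"],s["wrist_force"],s["gripper_width"])
cv2.imwrite("pics/m4.png",np.hstack([cv2.resize(r["image"],(400,300)),cv2.resize(D["image"][60:240,290:470],(400,300))]))
```

```text
4.6 [ 0.55030432 -0.26801116  0.14275048] [-5.46827999  1.17593123  8.83366949] 0.016387980238625286
```

View pics/m4.png

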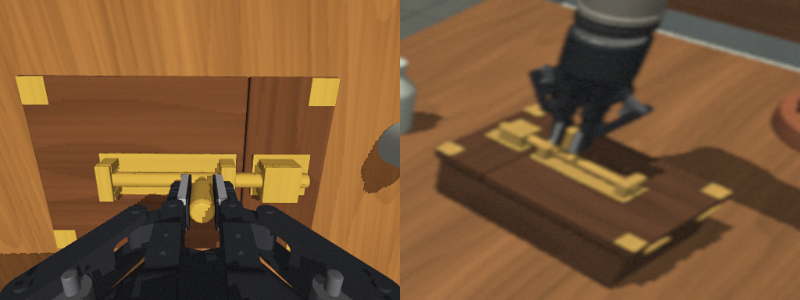

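It has moved 49 mm of the commanded 51 mm and the force is rising. The rod end shows past the keeper at (305,181). I'll push a few mm more to tell a stop from friction.

>>> jog_arm:
  moves:
    - [0,0.1,0,0]
    - [0,0.2,0,0]
    - [0,0.3,0,0]
    - [0,0.4,0,0]
    - [0,0.4,0,0]
    - [0,0.4,0,0]
    - [0,0.4,0,0]
    - [0,0.4,0,0]

```text
clock: 5.4
ee_pos: [0.5505, -0.2681, 0.1427]
eef_rot: [-0.005, 0.756, 0.655, -0.003]
wrist_force: [-13.4, 3.9, 16.2]
gripper_width: 0.0159
```

The tool moved only 0.2 mm for 4 mm commanded while the force rose to 13 N, so this is the hard stop. I'll relieve the overshoot, open, then lift.

>>> jog_arm:
  moves:
    - [0,-0.2,0,0]
    - [0,-0.4,0,0]
    - [0,-0.5,0,0]
    - [0,-0.5,0,0]
    - [0,-0.5,0,0]
    - [0,-0.5,0,0]
    - [0,-0.5,0,0]
    - [0,-0.5,0,0]

```text
clock: 6.2
ee_pos: [0.5502, -0.268, 0.1428]
eef_rot: [-0.0, 0.755, 0.655, -0.0]
wrist_force: [-3.4, -0.1, 6.2]
gripper_width: 0.0159
```

>>> jog_arm:
  moves:
    - [0,0,0,0]
    - [0,0,0,0]
    - [0,0,0,0]
    - [0,0,0,0]
    - [0,0,0,0]
    - [0,0,0,0]
    - [0,0,0,0]
    - [0,0,0,0]
  fingers: 0

```text
clock: 7.0
ee_pos: [0.551, -0.2677, 0.1423]
eef_rot: [0.0, 0.755, 0.655, 0.0]
wrist_force: [0.6, 0.3, -0.2]
gripper_width: 0.0855
```

>>> jog_arm:
  moves:
    - [0,0,-1,0]
    - [0,0,-3,0]
    - [0,0,-5,0]
    - [0,0,-7,0]
    - [0,0,-9,0]
    - [0,0,-11,0]
    - [0,0,-12,0]
    - [0,0,-12,0]

```text
clock: 7.8
ee_pos: [0.5519, -0.2682, 0.2645]
eef_rot: [0.002, 0.755, 0.655, 0.001]
wrist_force: [0.8, -0.8, -0.5]
gripper_width: 0.0852
```

Run:
```python
from h import *
from plant import env
S=env.read_camera("scene");D=env.read_camera("side");r=env.read_camera("wrist");s=env.get_state();print(s["clock"],s["ee_pos"],s["wrist_force"],s["gripper_width"])
pickle.dump((s,dict(scene=S,side=D,wrist=r)),open("d5.pkl","wb"))
cv2.imwrite("pics/m5.png",r["image"]);cv2.imwrite("pics/sd5.png",D["image"])
s0,d0=pickle.load(open("d0.pkl","rb"))
# jar & black bolt image change vs start (side view)
for n,(y0,y1,x0,x1) in dict(jar=(180,232,205,247),black=(285,345,160,320)).items():
    print(n,np.abs(D["image"][y0:y1,x0:x1].astype(int)-d0["side"]["image"][y0:y1,x0:x1]).mean())
```

```text
7.95 [ 0.5504302  -0.26737991  0.26129884] [0.4199252  0.06781715 0.00930888] 0.08531775609553204
jar 5.778998778998779
black 6.427326388888889
```

View pics/m5.png

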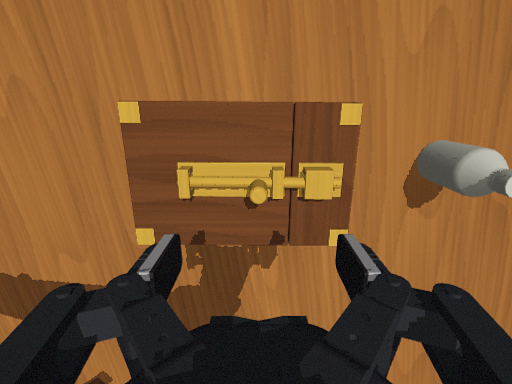

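View pics/sd5.png

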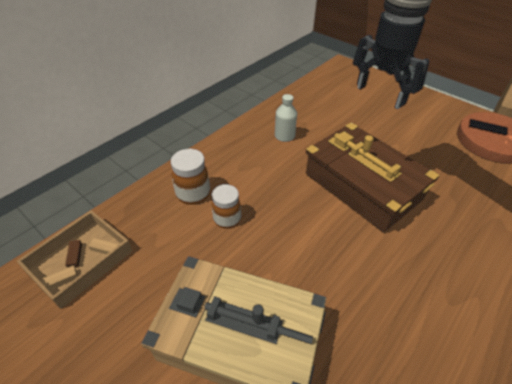

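Run:
```python
from h import *
s,d=pickle.load(open("d5.pkl","rb"));r=d["wrist"]
cv2.imwrite("pics/w5c.png",cv2.resize(r["image"][150:220,170:350],None,fx=4.4,fy=4.4,interpolation=2))
p=wplane(r,(259,197),.15,pose(s));print(p)
u=np.array([.989,-.146]);print("travel from start",(p[:2]-[.5006,-.2599])@u)
```

```text
[ 0.55033417 -0.27246641  0.15      ]
travel from start 0.0510217893830518
```

View pics/w5c.png

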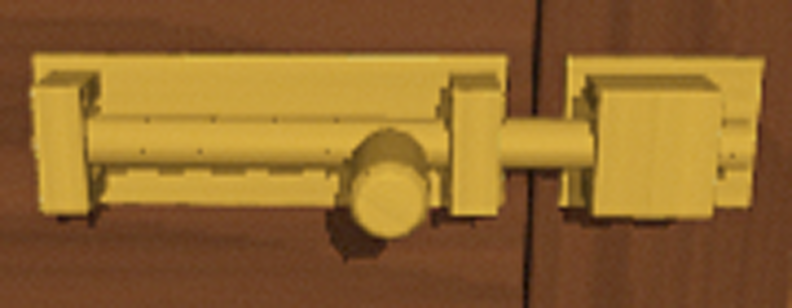

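The crop shows the rod running through the keeper and out its far side, with the knob about 6 mm short of the front guide. The knob has travelled 50–51 mm to a hard stop. The jar (226,206) and black knob (259,311) are at their starting pixels in the side view, and the tool is clear. I'm handing it in.

Run:
```python
from plant import env
print(env.close_job())
```

```text
the job is handed in; nothing more can be done
None
```

I gripped the brass knob on the dark walnut chest, slid the bolt to its stop, let go, lifted clear and handed the job in at about 8 s. No verdict was reported.

**Brass bolt:**
- The arm moved about 49 mm with the bolt. The wrist camera, measured before and after, gave 51 mm.
- At the end, a further 4 mm of commanded push moved it only 0.2 mm while the force rose to 13 N, so I took that as the stop.
- The last picture shows the rod through the keeper and out its far side.
- The starting travel was not measured. The "home" reading rests on the stop and that picture.

**Other checks:**
- **Varnish jar and black bolt:** both are at their starting pixels in the side view. I judged this by eye. The mean pixel difference against the first picture was about 6 of 255 for each. I put that down to noise or shadow but did not check further.
- **Arm:** it ended about 12 cm above the grip height with the gripper open and the wrist force near zero.
- **Measurement disagreements:** the views differed by up to about 4 mm on the knob's position, mostly across the bolt. The upward wrist force rose to 16 N during the final push.

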